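# Dial the code of the key box and open it

## Task

The finished key tags are locked in the grey steel key box. Roll its three thumbwheels until 4, 6 and 2 stand on top, read from left to right as seen from the robot, then slide the steel catch beside the wheels to the right as far as it goes and swing the lid up by its black grip until it stands upright and stays open, code still set. Be gentle with the lock: press and push its wheels and catch only lightly (never with 30 N or more), and leave the tin, the roll of tape and the tape measure round the box where they are.

Things in the scene. Friction and masses are not known exactly. Their poses are not given: they have to be found in the camera images.
- key_box: Grey steel key box, 200 mm deep (x), 240 wide (y), 80 high; heavy, fixed. Origin at the centre of its underside on the desk; x from its front (lock, robot side) to its hinge side, y to its left. The front third is a fixed deck 78 mm above the desk with the lock, the rest the lid. In its frame the wheel axles lie at x -68, y 72, 34, -4 mm, the locked catch at x -68, y -62, the hinge at x 98.5.
- lock_unit: The lock in the deck: from the left (box +y) three thumbwheels 38 mm apart, low black cheeks (6 mm above the deck, 8 mm wide) with white reading marks half-way between them, then the steel catch. Origin on the deck surface at the middle wheel, axes as the box's. Over 30 N on it breaks it. A tooth of the catch must pass a gate in each wheel, so the catch goes only with the code set.
- wheel_left (a joint): Left thumbwheel: smooth rubber tyre, 36 mm across, 16 mm wide, axle along the box's y. White numerals 0-9, one per 0.6283 rad (11.3 mm of rim). Value = numeral on top x 0.6283 (+- 6.283: it turns endlessly); grows as the top rolls away from the robot (box +x). Detent at each numeral: 4 to 6 N along the rim leave it; past half-way it falls into the next. May start balanced half-way.
- wheel_middle (a joint): Middle thumbwheel: smooth rubber tyre, 36 mm across, 16 mm wide, axle along the box's y. White numerals 0-9, one per 0.6283 rad (11.3 mm of rim). Value = numeral on top x 0.6283 (+- 6.283: it turns endlessly); grows as the top rolls away from the robot (box +x). Detent at each numeral: 4 to 6 N along the rim leave it; past half-way it falls into the next. May start balanced half-way.
- wheel_right (a joint): Right thumbwheel: smooth rubber tyre, 36 mm across, 16 mm wide, axle along the box's y. White numerals 0-9, one per 0.6283 rad (11.3 mm of rim). Value = numeral on top x 0.6283 (+- 6.283: it turns endlessly); grows as the top rolls away from the robot (box +x). Detent at each numeral: 4 to 6 N along the rim leave it; past half-way it falls into the next. May start balanced half-way.
- wheel_left_top (a point): Nominal top of the left wheel's rim, above its axle, 89 mm above the desk, 11 mm above the deck; axes as the box's. The bearings are worn: the wheel really stands up to 2.5 mm higher or lower than this point and does not give, so the pressing force has to be felt: a fingertip pressed on with 10 to 20 N and drawn along rolls it without slipping.
- wheel_middle_top (a point): Nominal top of the middle wheel's rim, above its axle, 89 mm above the desk, 11 mm above the deck; axes as the box's. The bearings are worn: the wheel really stands up to 2.5 mm higher or lower than this point and does not give, so the pressing force has to be felt: a fingertip pressed on with 10 to 20 N and drawn along rolls it without slipping.
- wheel_right_top (a point): Nominal top of the right wheel's rim, above its axle, 89 mm above the desk, 11 mm above the deck; axes as the box's. The bearings are worn: the wheel really stands up to 2.5 mm higher or lower than this point and does not give, so the pressing force has to be felt: a fingertip pressed on with 10 to 20 N and drawn along rolls it without slipping.
- catch (a joint): Travel of the catch in m: 0 locked, 0.012 fully open; it slides along the box's -y, to the right as seen from the robot, against about 3 N of friction and stays where it is left. With a wrong code it stops after 2 mm; fully open it frees the lid.
- catch_knob (a point): Centre of the catch's ribbed steel knob: 26 mm (x) by 12 mm (y), top 11.5 mm above the deck, on a sliding plate 30 x 18 mm, 2 mm high; this point lies 7 mm above the deck and moves with the knob. 29 mm of free deck between the locked knob and the last black cheek on its left (44 mm to the right wheel), only deck on its right.
- lid (a joint): Opening angle of the lid in rad: 0 shut, 1.57 upright, stop at 1.75. Hinged along its back edge (box +x side), it opens upwards and back; a stiff hinge holds it at any angle; about 5 N at the grip open it.
- lid_handle (a point): Centre of the lid's black grip: a round bar 12 mm thick and 22 mm long, flat at both ends, lying along the box's y (parallel to the hinge), on a stem 7 x 12 mm in the middle of the lid; 16.5 mm above the lid's surface and 17 mm behind its front edge. Turns with the lid.
- lid_hinge (a point): Middle of the hinge axis, 76.5 mm above the desk; the axis runs along the box's y. The shut lid's grip lies 115 mm in front of it and 19.5 mm above it.
- insert_tin: Round tin with lid, 66 mm across and 33 mm high, right of the box near its front. To be left alone. Origin at the centre of its underside.
- tape_roll: Roll of tape lying flat, 104 mm across and 25 mm high, left of the box. To be left alone. Origin at the centre of its underside.
- tape_measure: Tape measure, 31 x 73 x 58 mm, right of the box near its back. To be left alone. Origin at the centre of its underside.

How it is judged:
By the outcome, as a careful person would: the job done as asked, in the order asked, and still so for the second after the job is handed in, with the robot touching nothing.
It also fails if it takes over 67 s, if anything falls off the work surface, if the arm or the gripper's body presses on something with over 40 N, if the wrist force passes 120 N, or if a joint passes its speed limit or range.

## Robot

A 6-joint arm with a two-finger parallel gripper is mounted at the origin on a cart in front of the work surface, level with it; the furniture and walls round the work are solid. World frame = base frame: x ahead of the robot, y to its left, z up, the work surface at z = 0. Lengths are in m, angles in rad, forces in N, time in s.
With the tool pointing down it reaches from about 0.25 to 0.8 m from the base axis. Payload 3.9 kg.
Tool frame: the origin (TCP) lies midway between the tips of the shut fingers; the grasp point (between the pads) lies 19 mm behind it; z points along the fingers, y is the line along which they close (so a half turn about z gives the same grasp; the last joint's range is limited). The gripper opens to 85 mm and grips with 20 to 120 N. Pads are 22 mm wide; open, the fingers measure 114 mm over their backs; the gripper's body (76 mm by 85 mm) begins 54 mm behind the grasp point. The pads swing forward as they close: fully open they stand 13 mm farther back than shut.
Start: joints at [0, 0.26, -0.138, 1.173, 0, 1.571], TCP at [0.525, -0, 0.231] pointing down, gripper open.
Joint ranges: [-2.78, 2.78], [-0.83, 1.72], [-1.28, 1.37], [-1.9, 2.12], [-1.57, 1.48], [-3.14, 3.14]. Speed limits (rad/s): [2.57, 2.57, 3.14, 3.14, 3.14, 3.14].

## Interface

Orientations are given as a unit quaternion [w, x, y, z].
In Python, from cell import readout, cams, arm gives the robot as it stands.
- The arm moves only by the tool arm_command, never from a script. Its argument "commands" is a list of rows, each an object with "delta_pos": the shift along the tool's x, y, z in m, a list of three; "turn": the turn, a rotation vector about the tool's x, y, z in degrees, a list of three; "fingers": the closure, from -1 (fully open) to 1 (shut), so that 0 is half open. In form: [{"delta_pos": [x, y, z], "turn": [ax, ay, az], "fingers": fingers}, ...]. A call has 1 to 20 rows; each row is the pose to reach, as a shift and turn from the pose commanded when the call began, along the tool's axes at that moment; what a row does not reach only later rows make up. A row lasts 1/8 s, in which the tool goes at most 62.5 mm and 10.7 degrees, less where a joint would pass 70% of its speed; a pose out of reach is approached as far as the arm can. A call with a gripper value outside its range is refused whole. The fingers move at their own pace and stop on an object; the grip force is fixed at half the most. Time passes only in rows, so rows that repeat a pose let the fingers close. It gives the time, the measured TCP pose, the force, the opening and the grip force at its end, in the units of the state.
- readout.state(): the state, without advancing time (a new reading comes with each control period).
- cams.grab_frame(name): name is "scene" or "side" or "wrist"; returns the picture (400x640x3 uint8, blue, green, red); there is no depth.
- cams.camera_info(name): a dict with "K" (3x3 intrinsics, pixels), "origin" and "orientation" of the camera in the world. Camera axes: x right, y down, z forward; pixel columns grow to the right and rows downward; lengths in m; the calibration is good to about 2 mm. The wrist camera is an equidistant fisheye: a pixel r from the principal point sees the ray r / f radians off the axis. A picture is of the moment at which its call begins: read the wrist's pose just before it. camera_info takes no time and is no camera call; for the wrist camera it gives the pose at the moment of the call.
- arm.finish_job(): hands the job in; it is judged then, once.
The state is a dict: "t": time; "qpos": joint angles; "qvel": joint speeds; "joint_efforts": joint torques, N m; "eef_pos": TCP position; "orientation": TCP orientation; "force": force on the tool from outside, world axes, zero at the start; "torque": the same for the moment, N m; "gripper_width": opening from 0.0 (shut) to 1.0 (fully open); "finger_force": force on a finger pad.
Only numpy, scipy, OpenCV 4.12 (cv2) and the standard library are available. Lean on these libraries where they do the work, as an engineer would, in place of code of your own. Each camera call takes 0.05 s, during which the arm holds its last target. There are 200 camera calls.

## Working session

There is one attempt and no reset: what is moved stays moved. The work goes in short steps, Python scripts to look and compute and a tool call to move; the robot and the scene stay as the last step left them, time stands still between calls to the robot, and variables do not carry over. Pictures are saved under pics/ and viewed, at most 10 in all, crops included, and the job is handed in when it is done.

Besides the shell and the picture viewer there is one more tool, called after "Request:" as name(argument=value, ...), one argument or row to a line, values as JSON. arm_command: Moves the arm, as the interface text tells. Its arguments: {"type":"object","properties":{"commands":{"type":"array"}},"required":["commands"]}

```bash
mkdir -p pics
python3 - <<'E'
from cell import readout,cams,arm
import cv2,numpy as np
s=readout.state();print(s)
for n in("scene","side","wrist"):
    i=cams.camera_info(n);print(n,i)
    cv2.imwrite(f"pics/{n}0.png",cams.grab_frame(n))
a=cv2.imread("pics/scene0.png");b=cv2.imread("pics/wrist0.png")
cv2.imwrite("pics/c0.png",np.vstack([a,b])[:, :][:800])
E
```

```text
{'t': 0.0, 'qpos': array([-1.62497003e-05,  2.60634939e-01, -1.39342798e-01,  1.17268767e+00,
        1.10288057e-05,  1.57083593e+00]), 'qvel': array([ 1.58529725e-04,  7.85298102e-06, -1.74242004e-03,  2.45299240e-03,
       -6.86851598e-04,  8.82850175e-04]), 'joint_efforts': array([-3.22425103e-04, -4.05677426e+01,  2.53926122e+01,  1.89446745e-02,
       -4.02533055e-05,  2.61086342e-05]), 'eef_pos': array([ 5.24338622e-01, -4.98671611e-06,  2.30500561e-01]), 'orientation': array([-6.64709977e-04,  7.07126224e-01,  7.07086720e-01, -6.56926871e-04]), 'force': array([-0.72785321, -0.70716052, -0.36103035]), 'torque': array([-0.00979894,  0.01020611, -0.038859  ]), 'finger_force': 0.0, 'gripper_width': 1.0037081477770242}
scene {'K': array([[467.03291748,   0.        , 325.4402103 ],
       [  0.        , 467.03291748, 204.02184855],
       [  0.        ,   0.        ,   1.        ]]), 'origin': array([-0.06074584, -0.57874551,  0.94678595]), 'orientation': array([-0.3586952 ,  0.84988719, -0.3565484 ,  0.14799579])}
side {'K': array([[433.99231639,   0.        , 320.70004986],
       [  0.        , 433.99231639, 204.18379912],
       [  0.        ,   0.        ,   1.        ]]), 'origin': array([0.46980152, 0.79810321, 0.65564945]), 'orientation': array([ 0.03116561, -0.05361388,  0.88971145, -0.45229172])}
wrist {'K': array([[309.70691629,   0.        , 318.44286221],
       [  0.        , 309.70691629, 201.35212403],
       [  0.        ,   0.        ,   1.        ]]), 'origin': array([0.52387119, 0.07606546, 0.37319417]), 'orientation': array([ 1.49987708e-01,  9.88687372e-01,  1.50042209e-04, -9.72604356e-04])}
```

View pics/scene0.png

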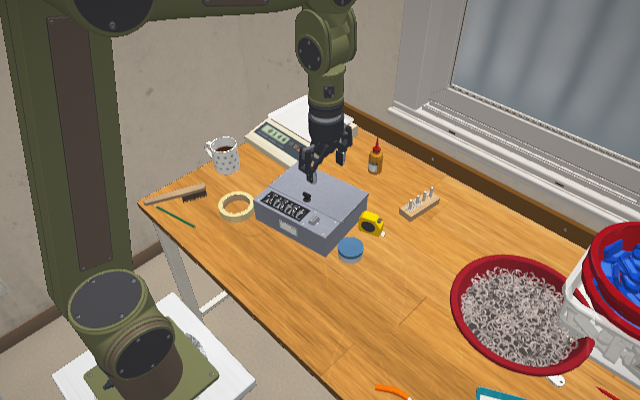

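View pics/wrist0.png

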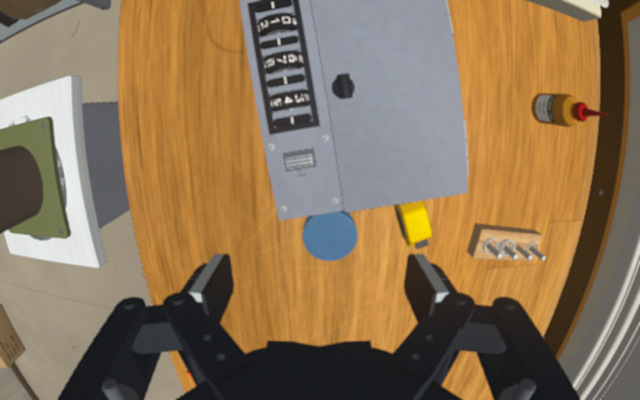

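Scene: the box is ahead-left. Wrist view: wheels around (278,20), (284,62), (291,102), knob (300,160), grip (343,86), and right box corners (281,218) and (467,192).

```bash
cat > h.py <<'E'
import numpy as np,cv2
from cell import readout,cams,arm
from scipy.spatial.transform import Rotation as R
def q2R(q): return R.from_quat(np.r_[q[1:],q[0]])
def ray(i,n,u,v):
    K=i["K"];x=(u-K[0,2])/K[0,0];y=(v-K[1,2])/K[1,1]
    if n=="wrist":
        r=np.hypot(x,y);d=np.array([np.sin(r)*x/r,np.sin(r)*y/r,np.cos(r)])
    else: d=np.array([x,y,1.])
    return q2R(i["orientation"]).apply(d)
def hit(i,n,u,v,z):
    d=ray(i,n,u,v);return i["origin"]+d*(z-i["origin"][2])/d[2]
E
python3 - <<'E'
from h import *
i=cams.camera_info("wrist")
for nm,u,v,z in[("FR",281,218,.078),("BR",467,192,.08),("knob",300,160,.0895),("grip",343,85,.1),("seam",342,209,.08)]:
    print(nm,hit(i,"wrist",u,v,z).round(4))
a=cv2.imread("pics/wrist0.png")[0:220,230:370]
cv2.imwrite("pics/c1.png",cv2.resize(a,None,fx=2.7*1,fy=2.7,interpolation=cv2.INTER_CUBIC))
E
```

```text
FR [ 0.4852 -0.0335  0.078 ]
BR [ 0.6815 -0.0045  0.08  ]
knob [0.5063 0.0281 0.0895]
grip [0.5447 0.0967 0.1   ]
seam [ 0.547 -0.023  0.08 ]
```

View pics/c1.png

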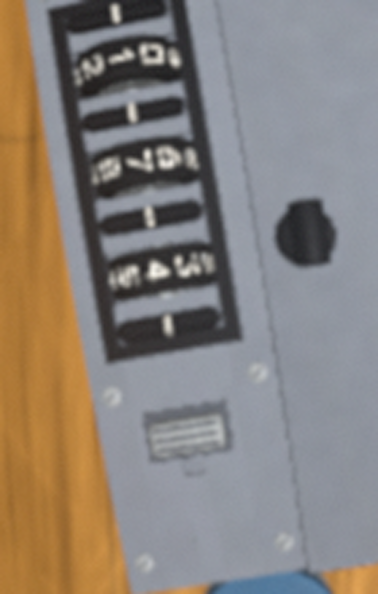

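View: each wheel seems to read about 1 / 7 / 4. I'll take a closer look from just above the lock.

Request:
arm_command(
  commands=[
    {"delta_pos": [0.025, -0.01, 0.05], "turn": [0, 0, -4.2], "fingers": 1},
    {"delta_pos": [0.05, -0.019, 0.1], "turn": [0, 0, -8.4], "fingers": 1},
    {"delta_pos": [0.05, -0.019, 0.1], "turn": [0, 0, -8.4], "fingers": 1},
    {"delta_pos": [0.05, -0.019, 0.1], "turn": [0, 0, -8.4], "fingers": 1},
    {"delta_pos": [0.05, -0.019, 0.1], "turn": [0, 0, -8.4], "fingers": 1},
    {"delta_pos": [0.05, -0.019, 0.1], "turn": [0, 0, -8.4], "fingers": 1},
  ],
)

```text
t: 0.9
eef_pos: [0.5077, 0.0496, 0.1329]
orientation: [0.001, 0.654, 0.757, 0.001]
force: [0.7, -0.3, 0.3]
gripper_width: 0.007
finger_force: 0.0
```

Run:
```python
from h import *
s=readout.state();print(s["t"],s["eef_pos"],s["orientation"],s["force"],s["gripper_width"])
i=cams.camera_info("wrist");a=cams.grab_frame("wrist");cv2.imwrite("pics/w1.png",a)
import pickle;pickle.dump(i,open("i1.pkl","wb"))
cv2.imwrite("pics/w1c.png",cv2.resize(a[0:300,180:500],None,fx=2,fy=2,interpolation=cv2.INTER_CUBIC))
```

```text
0.9 [0.50770989 0.04956629 0.1328964 ] [0.00127282 0.65385206 0.7566204  0.00119341] [ 0.71854919 -0.31060304  0.30296139] 0.007143870291316696
```

View pics/w1c.png

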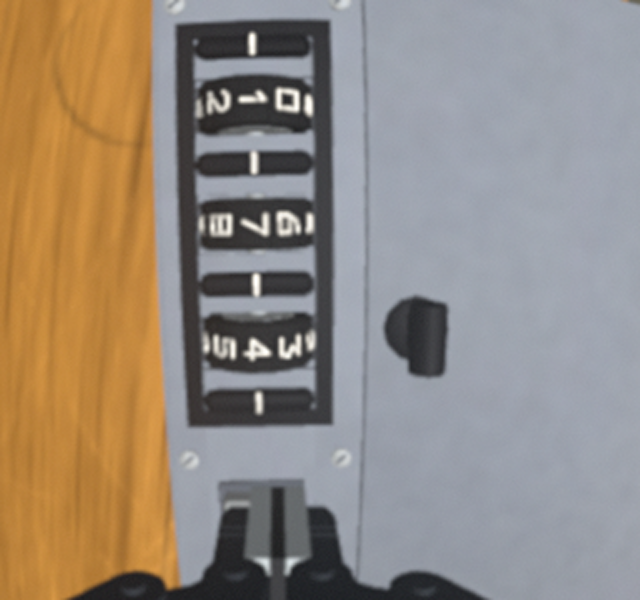

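Clear: tops read 1, 7, 4, all on detents. Marks are at crop (252,43), (254,162), (256,285), (259,403) and the grip bar at (430,340). Now fitting the box pose.

```bash
cat > fit.py <<'E'
from h import *
import pickle
i=pickle.load(open("i1.pkl","rb"))
P=np.array([hit(i,"wrist",180+u/2,v/2,.084)[:2] for u,v in[(252,43.5),(254,162),(256.5,285),(259,403)]])
ys=np.array([91,53,15,-23])/1e3
A=np.polyfit(ys,P,1);ey=A[0]/np.linalg.norm(A[0]);ex=np.array([ey[1],-ey[0]])
print("scale",np.linalg.norm(A[0]),"yaw",np.degrees(np.arctan2(ex[1],ex[0])))
o=P.mean(0)-ey*ys.mean()+.068*ex
print("origin",o)
W=lambda x,y:(o+ex*x/1e3+ey*y/1e3).round(4)
for n,x,y in[("L",-68,72),("M",-68,34),("R",-68,-4),("K",-68,-62),("G",-16.5,0)]:print(n,W(x,y))
g=hit(i,"wrist",180+215,170,.096)[:2]-o;print("grip box",g@ex,g@ey)
T=np.array([.5077,.0496])-o;print("tcp box",T@ex,T@ey)
E
python3 fit.py
```

```text
scale 1.0041236662295456 yaw 9.22787394352521
origin [0.56244072 0.09896089]
L [0.4838 0.1591]
M [0.4899 0.1216]
R [0.496  0.0841]
K [0.5053 0.0269]
G [0.5462 0.0963]
grip box -0.015763071531811095 -0.0005114000921152789
tcp box -0.06194787015588947 -0.03994378440400492
```

Request:
arm_command(
  commands=[
    {"delta_pos": [0.036, 0.004, 0.02], "turn": [0, 0, -0.5], "fingers": 1},
    {"delta_pos": [0.036, 0.004, 0.039], "turn": [0, 0, -0.5], "fingers": 1},
    {"delta_pos": [0.036, 0.004, 0.039], "turn": [0, 0, -0.5], "fingers": 1},
    {"delta_pos": [0.036, 0.004, 0.039], "turn": [0, 0, -0.5], "fingers": 1},
  ],
)

```text
t: 1.45
eef_pos: [0.5052, 0.0859, 0.0931]
orientation: [0.0, 0.65, 0.76, 0.0]
force: [1.6, -0.3, 0.1]
gripper_width: 0.001
finger_force: 0.0
```

Request:
arm_command(
  commands=[
    {"delta_pos": [0, 0, 0.0008], "turn": [0, 0, 0], "fingers": 1},
    {"delta_pos": [0, 0, 0.0015], "turn": [0, 0, 0], "fingers": 1},
    {"delta_pos": [0, 0, 0.0015], "turn": [0, 0, 0], "fingers": 1},
  ],
)

```text
t: 1.82
eef_pos: [0.5048, 0.0861, 0.091]
orientation: [0.0, 0.65, 0.76, 0.0]
force: [0.4, -0.1, 0.2]
gripper_width: 0.004
finger_force: 0.0
```

Request:
arm_command(
  commands=[
    {"delta_pos": [0, 0, 0.001], "turn": [0, 0, 0], "fingers": 1},
    {"delta_pos": [0, 0, 0.001], "turn": [0, 0, 0], "fingers": 1},
  ],
)

```text
t: 2.08
eef_pos: [0.5052, 0.0862, 0.0902]
orientation: [0.0, 0.65, 0.76, 0.0]
force: [0.5, -0.5, 2.3]
gripper_width: -0.004
finger_force: 1.7
```

Request:
arm_command(
  commands=[
    {"delta_pos": [0, 0, 0.0007], "turn": [0, 0, 0], "fingers": 1},
    {"delta_pos": [0, 0, 0.0007], "turn": [0, 0, 0], "fingers": 1},
  ],
)

```text
t: 2.33
eef_pos: [0.5058, 0.0863, 0.09]
orientation: [0.001, 0.65, 0.76, 0.001]
force: [-0.3, -0.4, 5.7]
gripper_width: 0.003
finger_force: 3.2
```

Request:
arm_command(
  commands=[
    {"delta_pos": [0, 0, 0.0012], "turn": [0, 0, 0], "fingers": 1},
    {"delta_pos": [0, 0, 0.0012], "turn": [0, 0, 0], "fingers": 1},
    {"delta_pos": [0, -0.002, 0.0013], "turn": [0, 0, 0], "fingers": 1},
    {"delta_pos": [0, -0.004, 0.0013], "turn": [0, 0, 0], "fingers": 1},
  ],
)

```text
t: 2.82
eef_pos: [0.5045, 0.0861, 0.0901]
orientation: [0.003, 0.65, 0.76, 0.003]
force: [2.8, 0.0, 10.7]
gripper_width: -0.001
finger_force: 5.4
```

Request:
arm_command(
  commands=[
    {"delta_pos": [0, -0.002, 0.0006], "turn": [0, 0, 0], "fingers": 1},
    {"delta_pos": [0, -0.004, 0.0006], "turn": [0, 0, 0], "fingers": 1},
    {"delta_pos": [0, -0.006, 0.0006], "turn": [0, 0, 0], "fingers": 1},
    {"delta_pos": [0, -0.008, 0.0006], "turn": [0, 0, 0], "fingers": 1},
    {"delta_pos": [0, -0.008, 0.0006], "turn": [0, 0, 0], "fingers": 1},
  ],
)

```text
t: 3.45
eef_pos: [0.496, 0.0847, 0.0903]
orientation: [0.002, 0.65, 0.76, 0.003]
force: [-0.7, -1.4, 18.9]
gripper_width: 0.001
finger_force: 9.2
```

Request:
arm_command(
  commands=[
    {"delta_pos": [0, -0.002, -0.0005], "turn": [0, 0, 0], "fingers": 1},
    {"delta_pos": [0, -0.004, -0.0005], "turn": [0, 0, 0], "fingers": 1},
    {"delta_pos": [0, -0.006, -0.0004], "turn": [0, 0, 0], "fingers": 1},
    {"delta_pos": [0, -0.008, -0.0002], "turn": [0, 0, 0], "fingers": 1},
    {"delta_pos": [0, -0.01, 0.0], "turn": [0, 0, 0], "fingers": 1},
    {"delta_pos": [0, -0.012, 0.0], "turn": [0, 0, 0], "fingers": 1},
    {"delta_pos": [0, -0.012, 0.0], "turn": [0, 0, 0], "fingers": 1},
  ],
)

```text
t: 4.32
eef_pos: [0.4819, 0.0825, 0.0881]
orientation: [0.001, 0.65, 0.76, 0.001]
force: [0.3, -0.3, 6.4]
gripper_width: 0.001
finger_force: 3.1
```

Request:
arm_command(
  commands=[
    {"delta_pos": [0, 0, -0.012], "turn": [0, 0, 0], "fingers": 1},
    {"delta_pos": [0.037, 0.02, -0.012], "turn": [0, 0, 0], "fingers": 1},
    {"delta_pos": [0.037, 0.02, -0.008], "turn": [0, 0, 0], "fingers": 1},
    {"delta_pos": [0.037, 0.02, -0.005], "turn": [0, 0, 0], "fingers": 1},
    {"delta_pos": [0.037, 0.02, -0.005], "turn": [0, 0, 0], "fingers": 1},
  ],
)

```text
t: 4.95
eef_pos: [0.4939, 0.1213, 0.0917]
orientation: [-0.001, 0.65, 0.76, -0.001]
force: [-0.5, -0.5, 0.6]
gripper_width: 0.002
finger_force: 0.0
```

Request:
arm_command(
  commands=[
    {"delta_pos": [0, 0.001, 0.001], "turn": [0, 0, 0], "fingers": 1},
    {"delta_pos": [0, 0.002, 0.002], "turn": [0, 0, 0], "fingers": 1},
    {"delta_pos": [0, 0.002, 0.002], "turn": [0, 0, 0], "fingers": 1},
  ],
)

```text
t: 5.32
eef_pos: [0.4971, 0.1221, 0.0904]
orientation: [0.0, 0.65, 0.76, -0.0]
force: [0.0, -1.4, 1.4]
gripper_width: 0.001
finger_force: 1.1
```

Request:
arm_command(
  commands=[
    {"delta_pos": [0, 0, 0.0008], "turn": [0, 0, 0], "fingers": 1},
    {"delta_pos": [0, 0, 0.0015], "turn": [0, 0, 0], "fingers": 1},
    {"delta_pos": [0, 0, 0.0015], "turn": [0, 0, 0], "fingers": 1},
  ],
)

```text
t: 5.7
eef_pos: [0.4982, 0.1223, 0.0901]
orientation: [0.001, 0.65, 0.76, 0.001]
force: [-1.2, -2.0, 9.3]
gripper_width: -0.005
finger_force: 4.4
```

Request:
arm_command(
  commands=[
    {"delta_pos": [0, 0, 0.0006], "turn": [0, 0, 0], "fingers": 1},
    {"delta_pos": [0, -0.002, 0.0006], "turn": [0, 0, 0], "fingers": 1},
    {"delta_pos": [0, -0.004, 0.0006], "turn": [0, 0, 0], "fingers": 1},
    {"delta_pos": [0, -0.006, 0.0005], "turn": [0, 0, 0], "fingers": 1},
    {"delta_pos": [0, -0.008, 0.0004], "turn": [0, 0, 0], "fingers": 1},
    {"delta_pos": [0, -0.01, 0.0003], "turn": [0, 0, 0], "fingers": 1},
    {"delta_pos": [0, -0.012, 0.0003], "turn": [0, 0, 0], "fingers": 1},
    {"delta_pos": [0, -0.012, 0.0003], "turn": [0, 0, 0], "fingers": 1},
  ],
)

```text
t: 6.7
eef_pos: [0.4868, 0.1207, 0.0902]
orientation: [0.001, 0.65, 0.76, 0.001]
force: [-0.9, -1.3, 11.9]
gripper_width: -0.001
finger_force: 5.6
```

Request:
arm_command(
  commands=[
    {"delta_pos": [0, 0, -0.012], "turn": [0, 0, 0], "fingers": 1},
    {"delta_pos": [0.038, -0.009, -0.012], "turn": [0, 0, 0], "fingers": 1},
    {"delta_pos": [0.038, -0.009, -0.007], "turn": [0, 0, 0], "fingers": 1},
    {"delta_pos": [0.038, -0.009, -0.0035], "turn": [0, 0, 0], "fingers": 1},
    {"delta_pos": [0.038, -0.009, -0.0035], "turn": [0, 0, 0], "fingers": 1},
  ],
)

```text
t: 7.32
eef_pos: [0.4701, 0.1561, 0.0914]
orientation: [-0.0, 0.65, 0.76, -0.001]
force: [-0.2, -0.1, 0.6]
gripper_width: -0.001
finger_force: 0.0
```

Request:
arm_command(
  commands=[
    {"delta_pos": [0, 0.003, 0.001], "turn": [0, 0, 0], "fingers": 1},
    {"delta_pos": [0, 0.003, 0.0015], "turn": [0, 0, 0], "fingers": 1},
    {"delta_pos": [0, 0.003, 0.0015], "turn": [0, 0, 0], "fingers": 1},
  ],
)

```text
t: 7.7
eef_pos: [0.4735, 0.157, 0.0904]
orientation: [0.0, 0.65, 0.76, 0.0]
force: [0.4, 0.2, -0.5]
gripper_width: -0.001
finger_force: 0.0
```

Request:
arm_command(
  commands=[
    {"delta_pos": [0, 0, 0.001], "turn": [0, 0, 0], "fingers": 1},
    {"delta_pos": [0, 0, 0.0015], "turn": [0, 0, 0], "fingers": 1},
    {"delta_pos": [0, 0, 0.0015], "turn": [0, 0, 0], "fingers": 1},
  ],
)

```text
t: 8.07
eef_pos: [0.4736, 0.1571, 0.0899]
orientation: [0.0, 0.65, 0.76, 0.0]
force: [-2.1, -0.2, 7.3]
gripper_width: -0.001
finger_force: 3.8
```

Request:
arm_command(
  commands=[
    {"delta_pos": [0, 0, 0.0009], "turn": [0, 0, 0], "fingers": 1},
    {"delta_pos": [0, 0.002, 0.0009], "turn": [0, 0, 0], "fingers": 1},
    {"delta_pos": [0, 0.004, 0.0009], "turn": [0, 0, 0], "fingers": 1},
    {"delta_pos": [0, 0.006, 0.0008], "turn": [0, 0, 0], "fingers": 1},
    {"delta_pos": [0, 0.008, 0.0008], "turn": [0, 0, 0], "fingers": 1},
  ],
)

```text
t: 8.7
eef_pos: [0.4833, 0.1587, 0.0907]
orientation: [0.002, 0.65, 0.76, 0.002]
force: [-0.3, -1.5, 12.4]
gripper_width: -0.003
finger_force: 6.2
```

Request:
arm_command(
  commands=[
    {"delta_pos": [0, 0.002, 0.0002], "turn": [0, 0, 0], "fingers": 1},
    {"delta_pos": [0, 0.004, 0.0003], "turn": [0, 0, 0], "fingers": 1},
    {"delta_pos": [0, 0.006, 0.0003], "turn": [0, 0, 0], "fingers": 1},
    {"delta_pos": [0, 0.008, 0.0003], "turn": [0, 0, 0], "fingers": 1},
    {"delta_pos": [0, 0.01, 0.0004], "turn": [0, 0, 0], "fingers": 1},
    {"delta_pos": [0, 0.013, 0.0006], "turn": [0, 0, 0], "fingers": 1},
    {"delta_pos": [0, 0.014, 0.0008], "turn": [0, 0, 0], "fingers": 1},
    {"delta_pos": [0, 0.014, 0.0008], "turn": [0, 0, 0], "fingers": 1},
  ],
)

```text
t: 9.7
eef_pos: [0.4972, 0.1609, 0.0891]
orientation: [0.002, 0.65, 0.76, 0.002]
force: [1.1, -1.7, 7.8]
gripper_width: 0.002
finger_force: 4.1
```

Request:
arm_command(
  commands=[
    {"delta_pos": [0, 0, -0.01], "turn": [0, 0, 0], "fingers": 1},
    {"delta_pos": [0, -0.02, -0.01], "turn": [0, 0, 0], "fingers": 1},
    {"delta_pos": [0, -0.02, -0.008], "turn": [0, 0, 0], "fingers": 1},
    {"delta_pos": [0, -0.02, -0.003], "turn": [0, 0, 0], "fingers": 1},
    {"delta_pos": [0, -0.02, -0.0013], "turn": [0, 0, 0], "fingers": 1},
    {"delta_pos": [0, -0.02, -0.0013], "turn": [0, 0, 0], "fingers": 1},
  ],
)

```text
t: 10.45
eef_pos: [0.477, 0.1579, 0.0903]
orientation: [0.001, 0.65, 0.76, 0.001]
force: [-3.1, -1.1, 14.5]
gripper_width: -0.001
finger_force: 7.2
```

Request:
arm_command(
  commands=[
    {"delta_pos": [0, 0.002, 0], "turn": [0, 0, 0], "fingers": 1},
    {"delta_pos": [0, 0.004, 0], "turn": [0, 0, 0], "fingers": 1},
    {"delta_pos": [0, 0.006, 0], "turn": [0, 0, 0], "fingers": 1},
    {"delta_pos": [0, 0.008, 0], "turn": [0, 0, 0], "fingers": 1},
    {"delta_pos": [0, 0.01, 0], "turn": [0, 0, 0], "fingers": 1},
    {"delta_pos": [0, 0.012, 0], "turn": [0, 0, 0], "fingers": 1},
    {"delta_pos": [0, 0.0125, 0], "turn": [0, 0, 0], "fingers": 1},
    {"delta_pos": [0, 0.0125, 0], "turn": [0, 0, 0], "fingers": 1},
    {"delta_pos": [0, 0.0125, -0.02], "turn": [0, 0, 0], "fingers": 1},
    {"delta_pos": [-0.05, 0.01, -0.043], "turn": [0, 0, 0], "fingers": 1},
    {"delta_pos": [-0.11, 0.01, -0.043], "turn": [0, 0, 0], "fingers": 1},
    {"delta_pos": [-0.11, 0.01, -0.043], "turn": [0, 0, 0], "fingers": 1},
    {"delta_pos": [-0.11, 0.01, -0.043], "turn": [0, 0, 0], "fingers": 1},
  ],
)

```text
t: 12.08
eef_pos: [0.5024, 0.0504, 0.1311]
orientation: [-0.0, 0.65, 0.76, 0.0]
force: [-0.0, -0.0, 0.0]
gripper_width: 0.002
finger_force: 0.0
```

Run:
```python
from h import *
import pickle
s=readout.state();print(s["t"],s["eef_pos"])
i=cams.camera_info("wrist");a=cams.grab_frame("wrist");cv2.imwrite("pics/w2.png",a)
pickle.dump(i,open("i2.pkl","wb"))
cv2.imwrite("pics/w2c.png",cv2.resize(a[0:300,180:500],None,fx=2,fy=2,interpolation=cv2.INTER_CUBIC))
```

```text
12.075 [0.50236777 0.05043034 0.13112253]
```

View pics/w2c.png

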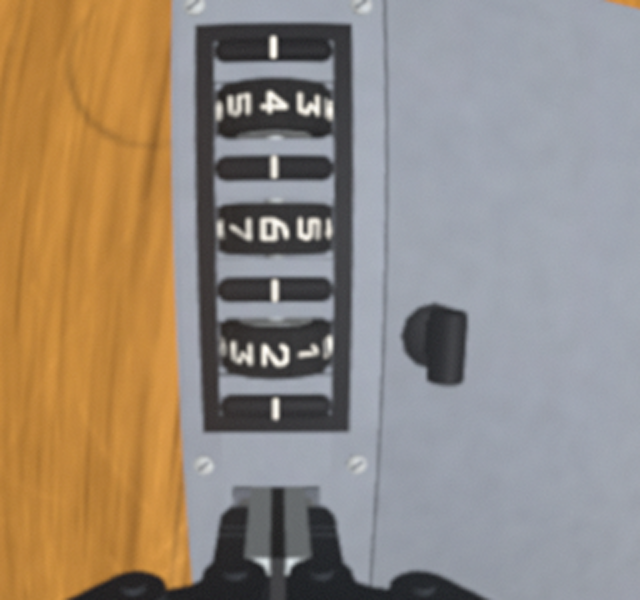

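All three wheels show 4, 6, 2 on the marks. Next is the catch: go down into the gap on its left.

Request:
arm_command(
  commands=[
    {"delta_pos": [-0.004, -0.001, 0.015], "turn": [0, 0, 0], "fingers": 1},
    {"delta_pos": [-0.004, -0.001, 0.03], "turn": [0, 0, 0], "fingers": 1},
    {"delta_pos": [-0.004, -0.001, 0.04], "turn": [0, 0, 0], "fingers": 1},
    {"delta_pos": [-0.004, -0.001, 0.047], "turn": [0, 0, 0], "fingers": 1},
    {"delta_pos": [-0.004, -0.001, 0.047], "turn": [0, 0, 0], "fingers": 1},
  ],
)

```text
t: 12.75
eef_pos: [0.5015, 0.0467, 0.0842]
orientation: [-0.0, 0.65, 0.76, -0.0]
force: [0.2, -0.1, -0.3]
gripper_width: -0.003
finger_force: 0.0
```

Request:
arm_command(
  commands=[
    {"delta_pos": [-0.002, 0, 0.001], "turn": [0, 0, 0], "fingers": 1},
    {"delta_pos": [-0.004, 0, 0.001], "turn": [0, 0, 0], "fingers": 1},
    {"delta_pos": [-0.006, 0, 0.001], "turn": [0, 0, 0], "fingers": 1},
    {"delta_pos": [-0.008, 0, 0.001], "turn": [0, 0, 0], "fingers": 1},
    {"delta_pos": [-0.008, 0, 0.001], "turn": [0, 0, 0], "fingers": 1},
  ],
)

```text
t: 13.38
eef_pos: [0.5035, 0.0383, 0.0839]
orientation: [0.0, 0.65, 0.76, 0.0]
force: [-0.1, 2.6, 1.0]
gripper_width: 0.001
finger_force: 1.4
```

Request:
arm_command(
  commands=[
    {"delta_pos": [-0.002, 0, 0], "turn": [0, 0, 0], "fingers": 1},
    {"delta_pos": [-0.004, 0, 0], "turn": [0, 0, 0], "fingers": 1},
    {"delta_pos": [-0.006, 0, 0], "turn": [0, 0, 0], "fingers": 1},
    {"delta_pos": [-0.0075, 0, 0], "turn": [0, 0, 0], "fingers": 1},
    {"delta_pos": [-0.0075, 0, 0], "turn": [0, 0, 0], "fingers": 1},
  ],
)

```text
t: 14.0
eef_pos: [0.5045, 0.0313, 0.0838]
orientation: [-0.0, 0.65, 0.76, 0.001]
force: [-0.1, 5.3, 2.7]
gripper_width: -0.0
finger_force: 2.4
```

Request:
arm_command(
  commands=[
    {"delta_pos": [-0.001, 0, 0], "turn": [0, 0, 0], "fingers": 1},
    {"delta_pos": [-0.002, 0, 0], "turn": [0, 0, 0], "fingers": 1},
    {"delta_pos": [-0.002, 0, 0], "turn": [0, 0, 0], "fingers": 1},
  ],
)

```text
t: 14.38
eef_pos: [0.5045, 0.0312, 0.0838]
orientation: [-0.002, 0.65, 0.76, 0.002]
force: [-0.3, 9.8, 3.5]
gripper_width: 0.003
finger_force: 4.9
```

Request:
arm_command(
  commands=[
    {"delta_pos": [0.006, 0, 0], "turn": [0, 0, 0], "fingers": 1},
    {"delta_pos": [0.006, 0, -0.03], "turn": [0, 0, 0], "fingers": 1},
    {"delta_pos": [0.006, 0, -0.07], "turn": [0, 0, 0], "fingers": 0},
    {"delta_pos": [0.006, 0, -0.07], "turn": [0, 0, 0], "fingers": 0},
  ],
)

```text
t: 14.88
eef_pos: [0.5055, 0.034, 0.1561]
orientation: [0.003, 0.65, 0.76, 0.001]
force: [1.7, 0.1, 0.2]
gripper_width: 0.416
finger_force: 0.0
```

Run:
```python
from h import *
import pickle
s=readout.state();print(s["t"],s["eef_pos"],s["qpos"],s["orientation"],s["gripper_width"])
a=cams.grab_frame("wrist");cv2.imwrite("pics/w3.png",a)
cv2.imwrite("pics/w3c.png",cv2.resize(a[0:300,180:500],None,fx=2,fy=2,interpolation=cv2.INTER_CUBIC))
i=pickle.load(open("i2.pkl","rb"))
P=np.array([hit(i,"wrist",180+u/2,v/2,.084)[:2] for u,v in[(274,47),(274.5,167),(275.5,290),(275.5,408)]])
ys=np.array([91,53,15,-23])/1e3
A=np.polyfit(ys,P,1);ey=A[0]/np.linalg.norm(A[0]);ex=np.array([ey[1],-ey[0]])
o=P.mean(0)-ey*ys.mean()+.068*ex
print(np.degrees(np.arctan2(ex[1],ex[0])),o,o-.0165*ex)
g=hit(i,"wrist",180+447/2,346/2,.0965)[:2];print("grip",g,(g-o)@ex,(g-o)@ey)
```

```text
14.875 [0.50550896 0.03404166 0.15606043] [ 0.06882676  0.27061364 -0.32808524  0.96722178 -0.00250943  1.48488569] [0.00261807 0.65033801 0.75964002 0.00081426] 0.41615530858248617
9.08277176787237 [0.5624191  0.09893436] [0.54612599 0.09632965]
grip [0.54602352 0.09662195] -0.01655504117990186 0.00030481340395693704
```

View pics/w3c.png

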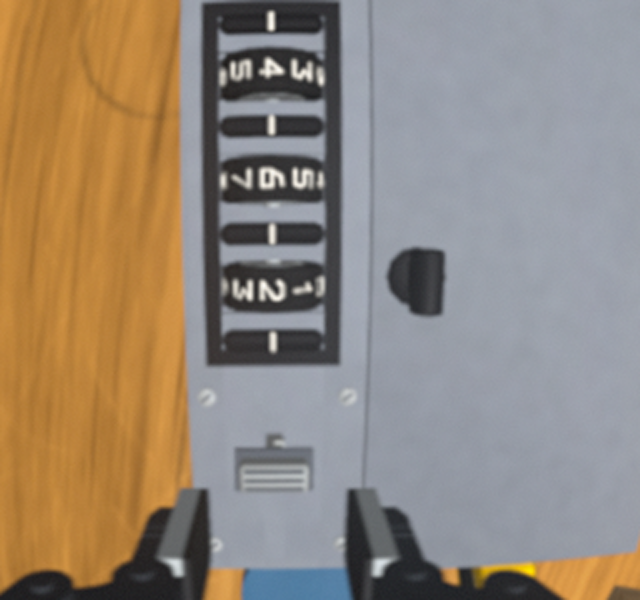

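The catch is fully right and the code is still 4-6-2. Next I turn the gripper 90° over the grip.

Request:
arm_command(
  commands=[
    {"delta_pos": [0.02, 0.02, 0.0], "turn": [0, 0, -10], "fingers": 0},
    {"delta_pos": [0.04, 0.035, 0.0], "turn": [0, 0, -20], "fingers": 0},
    {"delta_pos": [0.055, 0.05, 0.0], "turn": [0, 0, -30], "fingers": 0},
    {"delta_pos": [0.055, 0.05, 0.0], "turn": [0, 0, -40], "fingers": 0},
    {"delta_pos": [0.055, 0.05, 0.0], "turn": [0, 0, -50], "fingers": 0},
    {"delta_pos": [0.055, 0.05, 0.0], "turn": [0, 0, -60], "fingers": 0},
    {"delta_pos": [0.055, 0.05, 0.0], "turn": [0, 0, -70], "fingers": 0},
    {"delta_pos": [0.055, 0.05, 0.0], "turn": [0, 0, -80], "fingers": 0},
    {"delta_pos": [0.055, 0.05, 0.015], "turn": [0, 0, -90], "fingers": 0},
    {"delta_pos": [0.055, 0.05, 0.03], "turn": [0, 0, -90], "fingers": 0},
    {"delta_pos": [0.055, 0.05, 0.03], "turn": [0, 0, -90], "fingers": 0},
    {"delta_pos": [0.055, 0.05, 0.03], "turn": [0, 0, -90], "fingers": 0},
  ],
)

```text
t: 16.42
eef_pos: [0.5443, 0.0968, 0.1233]
orientation: [-0.0, -0.077, 0.997, -0.0]
force: [-0.1, 0.6, 0.8]
gripper_width: 0.496
finger_force: 0.0
```

Run:
```python
from h import *
s=readout.state();print(s["t"],s["eef_pos"],s["qpos"].round(3),s["gripper_width"])
T=q2R(s["orientation"]);print(T.as_matrix().round(3))
print("to grip, tool axes",T.inv().apply(np.array([.546,.0965,.0865])-s["eef_pos"]).round(4))
a=cams.grab_frame("wrist");cv2.imwrite("pics/w4.png",a)
```

```text
16.425 [0.54425308 0.09679971 0.12326039] [ 0.176  0.374 -0.265  0.932 -0.     0.022] 0.4964562749050335
[[-0.988 -0.153 -0.001]
 [-0.153  0.988 -0.   ]
 [ 0.001 -0.    -1.   ]]
to grip, tool axes [-0.0017 -0.0006  0.0368]
```

View pics/w4.png

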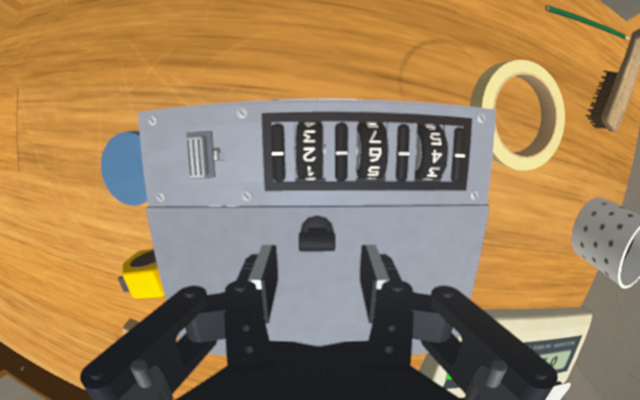

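The grip at (317,235) is centred between the pads, so I go down and close.

Request:
arm_command(
  commands=[
    {"delta_pos": [-0.0015, -0.0005, 0.015], "turn": [0, 0, 0], "fingers": 0},
    {"delta_pos": [-0.0015, -0.0005, 0.028], "turn": [0, 0, 0], "fingers": 0},
    {"delta_pos": [-0.0015, -0.0005, 0.035], "turn": [0, 0, 0], "fingers": 0},
    {"delta_pos": [-0.0015, -0.0005, 0.035], "turn": [0, 0, 0], "fingers": 0.3},
    {"delta_pos": [-0.0015, -0.0005, 0.035], "turn": [0, 0, 0], "fingers": 1},
    {"delta_pos": [-0.0015, -0.0005, 0.035], "turn": [0, 0, 0], "fingers": 1},
    {"delta_pos": [-0.0015, -0.0005, 0.035], "turn": [0, 0, 0], "fingers": 1},
  ],
)

```text
t: 17.35
eef_pos: [0.5459, 0.096, 0.0886]
orientation: [-0.0, -0.077, 0.997, -0.001]
force: [-0.4, -4.7, -2.0]
gripper_width: 0.232
finger_force: 58.8
```

Request:
arm_command(
  commands=[
    {"delta_pos": [-0.0015, 0, -0.008], "turn": [0, 0, 0], "fingers": 1},
    {"delta_pos": [-0.004, 0, -0.017], "turn": [0, 0, 0], "fingers": 1},
    {"delta_pos": [-0.007, 0, -0.025], "turn": [0, 0, 0], "fingers": 1},
    {"delta_pos": [-0.011, 0, -0.033], "turn": [0, 0, 0], "fingers": 1},
    {"delta_pos": [-0.015, 0, -0.041], "turn": [0, 0, 0], "fingers": 1},
    {"delta_pos": [-0.02, 0, -0.048], "turn": [0, 0, 0], "fingers": 1},
    {"delta_pos": [-0.02, 0, -0.048], "turn": [0, 0, 0], "fingers": 1},
  ],
)

```text
t: 18.23
eef_pos: [0.5676, 0.0995, 0.137]
orientation: [0.001, -0.077, 0.997, -0.001]
force: [4.4, -5.2, -5.2]
gripper_width: 0.233
finger_force: 59.7
```

Request:
arm_command(
  commands=[
    {"delta_pos": [-0.005, 0, -0.007], "turn": [0, 0, 0], "fingers": 1},
    {"delta_pos": [-0.011, 0, -0.0135], "turn": [0, 0, 0], "fingers": 1},
    {"delta_pos": [-0.0175, 0, -0.0195], "turn": [0, 0, 0], "fingers": 1},
    {"delta_pos": [-0.024, 0, -0.025], "turn": [0, 0, 0], "fingers": 1},
    {"delta_pos": [-0.0315, 0, -0.03], "turn": [0, 0, 0], "fingers": 1},
    {"delta_pos": [-0.039, 0, -0.0345], "turn": [0, 0, 0], "fingers": 1},
    {"delta_pos": [-0.047, 0, -0.0385], "turn": [0, 0, 0], "fingers": 1},
    {"delta_pos": [-0.0545, 0, -0.042], "turn": [0, 0, 0], "fingers": 1},
    {"delta_pos": [-0.0545, 0, -0.042], "turn": [0, 0, 0], "fingers": 1},
  ],
)

```text
t: 19.35
eef_pos: [0.6196, 0.1079, 0.178]
orientation: [-0.001, -0.078, 0.997, -0.0]
force: [0.8, -5.6, -10.4]
gripper_width: 0.223
finger_force: 59.1
```

Request:
arm_command(
  commands=[
    {"delta_pos": [-0.0085, 0, -0.0025], "turn": [0, 0, 0], "fingers": 1},
    {"delta_pos": [-0.017, 0, -0.0045], "turn": [0, 0, 0], "fingers": 1},
    {"delta_pos": [-0.0255, 0, -0.006], "turn": [0, 0, 0], "fingers": 1},
    {"delta_pos": [-0.034, 0, -0.007], "turn": [0, 0, 0], "fingers": 1},
    {"delta_pos": [-0.043, 0, -0.007], "turn": [0, 0, 0], "fingers": 1},
    {"delta_pos": [-0.052, 0, -0.0065], "turn": [0, 0, 0], "fingers": 1},
    {"delta_pos": [-0.058, 0, -0.006], "turn": [0, 0, 0], "fingers": 1},
    {"delta_pos": [-0.064, 0, -0.005], "turn": [0, 0, 0], "fingers": 1},
    {"delta_pos": [-0.064, 0, -0.005], "turn": [0, 0, 0], "fingers": 1},
  ],
)

```text
t: 20.48
eef_pos: [0.6829, 0.1181, 0.1849]
orientation: [0.0, -0.078, 0.997, 0.0]
force: [-2.4, -4.0, -1.4]
gripper_width: 0.199
finger_force: 58.6
```

Request:
arm_command(
  commands=[
    {"delta_pos": [0, 0, 0], "turn": [0, 0, 0], "fingers": 0.2},
    {"delta_pos": [0, 0, 0], "turn": [0, 0, 0], "fingers": 0},
    {"delta_pos": [0, 0, 0], "turn": [0, 0, 0], "fingers": 0},
    {"delta_pos": [0, 0, -0.02], "turn": [0, 0, 0], "fingers": 0},
    {"delta_pos": [0, 0, -0.05], "turn": [0, 0, 0], "fingers": 0},
    {"delta_pos": [0, 0, -0.09], "turn": [0, 0, 0], "fingers": 0},
    {"delta_pos": [0.03, 0, -0.12], "turn": [0, 0, 0], "fingers": 0},
    {"delta_pos": [0.08, 0, -0.12], "turn": [0, 0, 0], "fingers": 0},
    {"delta_pos": [0.08, 0, -0.12], "turn": [0, 0, 0], "fingers": 0},
  ],
)

```text
t: 21.6
eef_pos: [0.5991, 0.1054, 0.3039]
orientation: [-0.002, -0.078, 0.997, 0.0]
force: [-0.1, -0.1, 0.2]
gripper_width: 0.497
finger_force: 0.0
```

Run:
```python
from h import *
s=readout.state();print(s["t"],s["eef_pos"],s["force"])
a=cams.grab_frame("wrist");b=cams.grab_frame("side")
cv2.imwrite("pics/f.png",np.vstack([cv2.resize(a[0:260,100:560],(600,339)),cv2.resize(b[60:260,150:550],(520,260))if 0 else cv2.copyMakeBorder(b[80:340,100:560],0,0,0,140,0)]))
```

```text
21.6 [0.59910771 0.10542586 0.30387331] [-0.09467883 -0.14316884  0.23693131]
```

View pics/f.png

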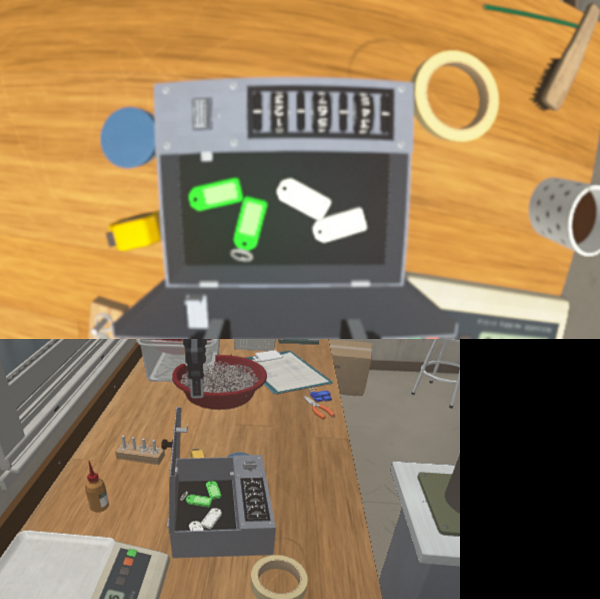

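The lid stands upright with the tags visible in the box, the code is still set, the catch is to the right and nothing around the box has moved. Handing in.

```bash
python3 -c "
from cell import arm
print(arm.finish_job())"
```

```text
the job is handed in; nothing more can be done
None
```

The job is handed in at 21.6 s: the wheels show 4-6-2, the catch is fully right and the lid stands open upright; no lock force reading passed 19 N, and the tin, roll of tape and tape measure look unmoved.

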